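# Load a control module through the tester's sprung dust flap and press it home

## Robot

A 6-joint arm with a two-finger parallel gripper is mounted at the origin on the work surface. World frame = base frame: x ahead of the robot, y to its left, z up, the work surface at z = 0. Lengths are in m, angles in degrees, forces in N, time in s.
With the tool pointing down it reaches from about 0.325 to 0.85 m from the base axis. Payload 15.5 kg.
Tool frame: the origin (TCP) lies at the very end of the fingers, on their centre line; the grasp point (between the pads) lies arm.grip_depth behind it (arm.grip_depth is the distance from the TCP to the grasp point, in m); z points along the fingers, y is the direction in which the jaws open and shut (so a half turn about z gives the same grasp; the last joint's range is limited). The gripper opens to 91 mm and grips with 3 to 60 N. Pads are 32 mm wide; open, the fingers measure 118 mm over their backs; the gripper's body (76 mm by 178 mm) begins 60 mm behind the grasp point.
Start: joints at [58.298, 28.281, 77.091, -0, 74.628, -5.472], TCP at [0.276, 0.561, 0.214] pointing down, gripper open.
Joint ranges: [-166.48, 166.48], [-47.26, 123.95], [12.59, 153.08], [-70.14, 250.14], [6.76, 159.57], [-176.63, 176.63]. Speed limits (degrees/s): [108.29, 108.29, 147.25, 172.46, 172.46, 172.46].

## Interface

Orientations are given as a 3x3 rotation matrix whose columns are the frame's x, y, z axes.
In Python, from rig import arm gives the robot as it stands. Calls block until the motion is done:
- arm.move_to(position, orientation): joint-space move of the TCP to a pose.
- arm.move_l(position, orientation=None, feed=0.15): straight line of the TCP; orientation=None keeps the orientation; feed is the mean speed in m/s.
- arm.move_joints(angles): joint-space move.
- arm.grip(opening): finger opening in m; the grip force is fixed at half the most; returns when the fingers have stopped.
- arm.sleep(seconds).
- arm.solve_ik(position, orientation): joint angles nearest the present ones, or None.
- arm.snapshot(name): name is "scene" or "top"; returns the picture (420x560x3 uint8, red, green, blue); there is no depth.
- arm.get_calibration(name): a dict with "intrinsics" (3x3 intrinsics, pixels), "k1" (the pictures are not rectified: a ray, as slopes to the right and down, at radius r is drawn at 1 + k1 r^2 times it, then the intrinsics apply), "cam_to_world" (4x4, takes a point from camera to world coordinates). Camera axes: x right, y down, z forward; pixel columns grow to the right and rows downward; lengths in m; the calibration is good to about 2 mm. A picture is of the moment at which its call begins. get_calibration takes no time and is no camera call.
A pose or a line that the arm cannot do raises arm.Unreachable and nothing moves.
- arm.sign_off(): hands the job in, once; it reports no verdict.
Readings, each from a call of its own:
- arm.current_t(): time.
- arm.current_joint_positions(): joint angles.
- arm.current_dq(): joint speeds.
- arm.current_tau(): joint torques, N m.
- arm.current_ee_pos(): TCP position.
- arm.current_tool_rot(): TCP orientation.
- arm.current_force(): force on the tool from outside, world axes, zero at the start.
- arm.current_torque(): the same for the moment, N m.
- arm.current_width(): finger opening in m.
Only numpy, scipy, OpenCV 4.12 (cv2) and the standard library are available. Lean on these libraries where they do the work, as an engineer would, in place of code of your own. Each camera call takes 0.05 s, during which the arm holds its last target.

## Task

Take the red-handled pusher from the blue mat and with it slide the grey control module along the tester's loading ledge, in through the orange sprung flap, until you feel it come up against the sprung stop inside, and press it home there with about 15 N for a moment (never more than 25 N; fingers off the module). Then draw the pusher back out so that the flap shuts behind the module, and lay the pusher flat on the blue mat again, without disturbing the other things on the bench.

Things in the scene. Friction and masses are not known exactly. Their poses are not given: they have to be found in the camera images.
- tester: White bench tester, fixed, 200 mm wide, 95 mm high, with an aluminium loading ledge before its orange flap. Origin: on the bench, below the middle of the shut flap. x axis: level, into the tester (loading direction); y across; z up. Housing from x = -42 to +220 mm. Ledge and channel floor: flat, 8 mm above the bench, from x = -180 mm on. Channel: straight walls 56 mm apart from x = -42 mm on.
- ledge_end (a point): Outer end of the loading ledge: middle of its edge, on its top face, 180 mm before the flap, 8 mm above the bench; axes as the tester's. Two low guide rails (16 mm high above the ledge) funnel from about 99 mm apart here to 56 mm apart at the housing's mouth.
- mouth (a point): Middle of the mouth's sill, in the housing's front face, on the ledge, 42 mm before the flap; axes as the tester's. The mouth is 56 mm wide, 48 mm high. Inside, out of sight, a sprung rubber stop for the module's front end: its face stands anywhere from 120 to 165 mm past the flap, different each time; it yields 1 mm per 2.5 N, 12 mm at most (15 N: 6 mm).
- flap (a joint): Orange flap, 53 mm wide, 39 mm long, hinged at its top 49 mm above the bench. Rad: 0 hanging shut, growing as its lower edge swings into the tester, to 1.5. A light spring shuts it (1 N at the lower edge to start, about 3 N wide open). It lies on whatever is under it and shuts only when the module's rear end is 40 mm past it.
- module: Grey control module, block 70 mm long (its x), 50 mm wide, 24 mm high, about 0.2 kg, green panel on top. Origin: middle of its underside. It lies on the ledge, centre 110 to 125 mm before the flap, long side along the loading direction, up to 3 mm and 0.1 rad off.
- pusher_grip (a point): Grip point of the pusher (0.22 kg): a flat bar 28 mm wide, 18 mm high, with an upright red handle near its rear end, 24 mm (along the bar) by 28 mm, its top 72 mm above the bar's underside. This point: on the handle's axis, 50 mm above the underside. x axis: along the bar to its rubber pushing face (36 mm wide), 180 mm ahead of this point; the bar ends 25 mm behind it. z up.
- mat: Blue mat, fixed, 280 mm (x) by 420 mm (y), 2 mm thick. Origin: middle of its underside, on the bench. The pusher starts on it and goes back on it: flat, its handle over the mat at least 20 mm from the edges.
- cup_steel: Clear plastic cup with steel screws, diameter 70 mm, 55 mm high, bystander. Origin: middle of its underside.
- cup_brass: Clear plastic cup with brass screws, diameter 70 mm, 55 mm high, bystander. Origin: middle of its underside.
- tape_roll: Yellow roll of tape lying flat, diameter 76 mm, 24 mm high, bystander. Origin: middle of its underside.
- screwdriver: Screwdriver with red handle, 190 mm long, lying on the blue mat beside the pusher, bystander. Its x axis runs along it to the tip.
- calculator: Grey calculator, 90 x 140 x 14 mm, bystander. Origin: middle of its underside.
- spare_module: White module of the same size as the grey one, 70 x 50 x 24 mm, lying on the blue mat behind the pusher, bystander. Origin: middle of its underside.
There are look-alikes about, which are no part of the job. Of the things that look like the part that bears pusher_grip, the smaller one is meant.

How it is judged (in metres and radians):
On the way, in this order (a step that is already met when the one before it is completed fails the run):
1. the module is under the lifted flap (value of joint flap above 0.4 rad and x of module in the frame of tester between -0.03 and 0.05 m), for 0.05 s.
2. the module, past the flap, is pressed home against the stop (more than 8 N for 0.2 s) (x of module in the frame of tester above 0.078 m and contact force between module and tester above 8 N), for 0.2 s.
At the end, for the whole second after the job is handed in: The module lies flat and still inside the tester, its centre more than 78 mm past the flap; the flap is shut (within 0.1 rad); the pusher lies flat and still on the blue mat, its handle at least 20 mm inside the mat's edges (x of module in the frame of tester above 0.078 m and value of joint flap below 0.1 rad and angle between module's own z axis and vertical below 0.1 rad and linear speed of each of module, pusher below 0.01 m/s and x of pusher_grip in the frame of mat between -0.12 and 0.12 m and y of pusher_grip in the frame of mat between -0.19 and 0.19 m and height (world z) of pusher_grip below 0.058 m and angle between pusher_grip's own z axis and vertical below 0.08 rad); the robot touches nothing.
It fails at once if the module is pushed against the tester with more than 25 N (contact force between module and tester above 25 N).
It fails at once if the robot touches the module itself (contact force between any of the fingers, the arm and module above 0.5 N).
It fails at once if a bystander (cup, tape roll, screwdriver, calculator, white module) is moved more than 30 mm (distance of any of cup_steel, cup_brass, tape_roll, screwdriver, calculator, spare_module from where it was at the start of the episode above 0.03 m).
It also fails if it takes over 58 s, if anything falls off the work surface, if the arm or the gripper's body presses on something with over 40 N, if the wrist force passes 120 N, or if a joint passes its speed limit or range.

## Working session

There is one attempt and no reset: what is moved stays moved. The work goes in short steps, each a Python script; the robot and the scene stay as the last script left them, time stands still between calls to the robot, and variables do not carry over. Pictures are saved under pics/ and viewed, and the job is handed in when it is done.

```bash
ls; mkdir -p pics; python3 - <<'E'
from rig import arm
import cv2
for n in("scene","top"):
    im=arm.snapshot(n); cv2.imwrite(f"pics/{n}0.png",cv2.cvtColor(im,cv2.COLOR_RGB2BGR))
    c=arm.get_calibration(n); print(n,c)
print(arm.current_t(),arm.grip_depth,arm.current_tool_rot(),arm.current_width())
E
```

```text
pics
scene {'intrinsics': array([[496.77573126,   0.        , 285.18129823],
       [  0.        , 496.77573126, 208.35225157],
       [  0.        ,   0.        ,   1.        ]]), 'k1': -0.08360687489546362, 'cam_to_world': array([[-0.87429201,  0.35153268, -0.33472116,  0.99288006],
       [ 0.48536019,  0.64198805, -0.59352913,  0.69760614],
       [ 0.0062421 , -0.6813781 , -0.73190499,  1.07597789],
       [ 0.        ,  0.        ,  0.        ,  1.        ]])}
top {'intrinsics': array([[404.41439138,   0.        , 284.22364459],
       [  0.        , 404.41439138, 205.35312575],
       [  0.        ,   0.        ,   1.        ]]), 'k1': 0.005159544293938795, 'cam_to_world': array([[ 0.01072606, -0.99314704,  0.11637829,  0.3852727 ],
       [-0.99962375, -0.00771146,  0.02632293, -0.11898786],
       [-0.02524509, -0.11661684, -0.99285608,  1.06581586],
       [ 0.        ,  0.        ,  0.        ,  1.        ]])}
0.1 0.0188 [[-8.97031395e-01  4.41966484e-01 -5.51313537e-04]
 [ 4.41966818e-01  8.97030942e-01 -9.06110747e-04]
 [ 9.40747210e-05 -1.05647208e-03 -9.99999438e-01]] 0.09114983162084526
```

View pics/scene0.png

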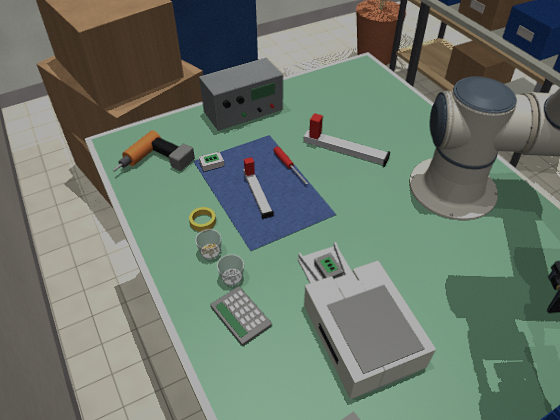

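View pics/top0.png

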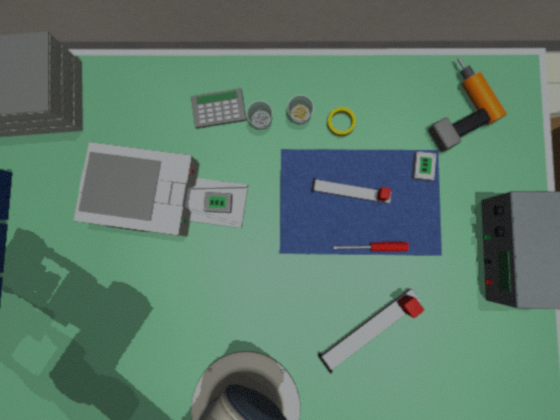

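Scene: the smaller pusher lies on the mat. In the top view its handle is at (384,195) and its face at (315,186). The tester is at left, with the ledge at 190–245 and the module at (217,202). The larger look-alike pusher is below, off the mat. Next I'll measure these.

```bash
cat > h.py <<'E'
import numpy as np,cv2
from rig import arm
def ray(n,uv):
    c=arm.get_calibration(n);K=c["intrinsics"]
    p=cv2.undistortPoints(np.array(uv,float).reshape(-1,1,2),K,np.array([c["k1"],0,0,0.]))[:,0]
    T=c["cam_to_world"];d=np.c_[p,np.ones(len(p))]@T[:3,:3].T
    return T[:3,3],d
def onz(n,uv,z):
    o,d=ray(n,uv);return o+d*((z-o[2])/d[:,2])[:,None]
def proj(n,P):
    c=arm.get_calibration(n);T=np.linalg.inv(c["cam_to_world"])
    q=cv2.projectPoints(np.array(P,float).reshape(-1,1,3),cv2.Rodrigues(T[:3,:3])[0],T[:3,3],c["intrinsics"],np.array([c["k1"],0,0,0.]))[0]
    return q[:,0]
def save(im,name,box=None,s=1):
    if box: x0,y0,x1,y1=box; im=im[y0:y1,x0:x1]
    cv2.imwrite("pics/"+name,cv2.resize(cv2.cvtColor(im,cv2.COLOR_RGB2BGR),None,fx=s,fy=s,interpolation=cv2.INTER_CUBIC))
E
python3 - <<'E'
from h import *
t=cv2.cvtColor(cv2.imread("pics/top0.png"),cv2.COLOR_BGR2RGB)
s=cv2.cvtColor(cv2.imread("pics/scene0.png"),cv2.COLOR_BGR2RGB)
save(t,"t_test.png",(65,135,255,245),4); save(t,"t_push.png",(275,140,445,260),4.5)
save(s,"s_test.png",(290,235,440,395),3.7);save(s,"s_push.png",(190,130,340,250),5)
E
```

```text
(no output)
```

View pics/t_test.png

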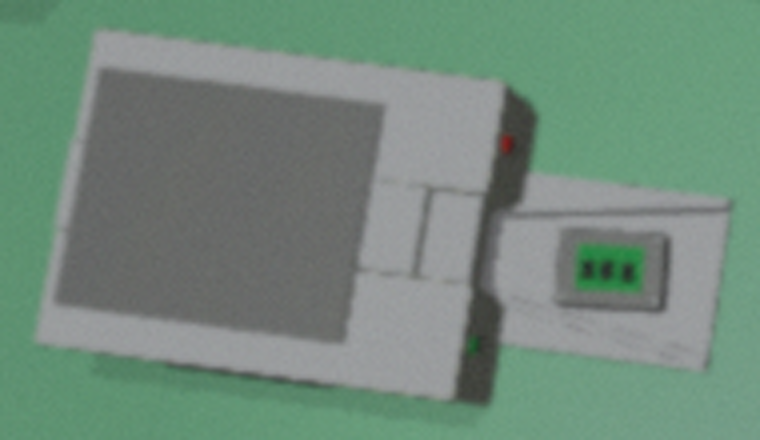

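View pics/t_push.png

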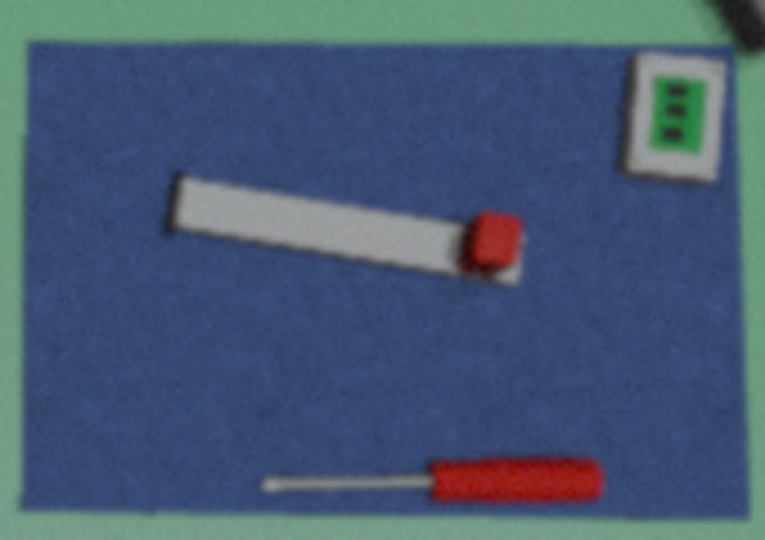

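View pics/s_test.png

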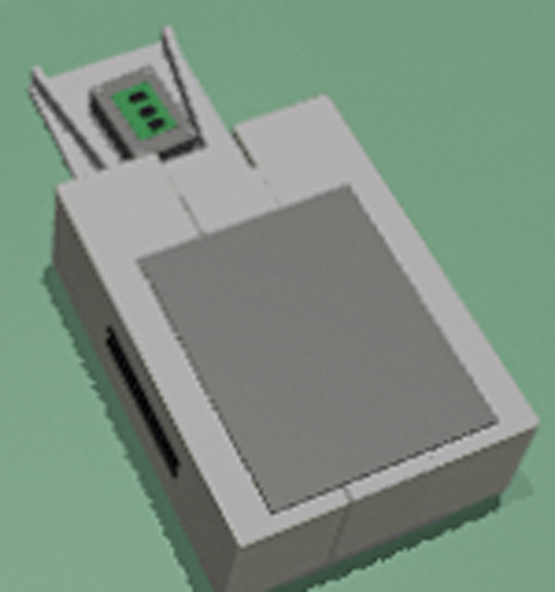

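View pics/s_push.png

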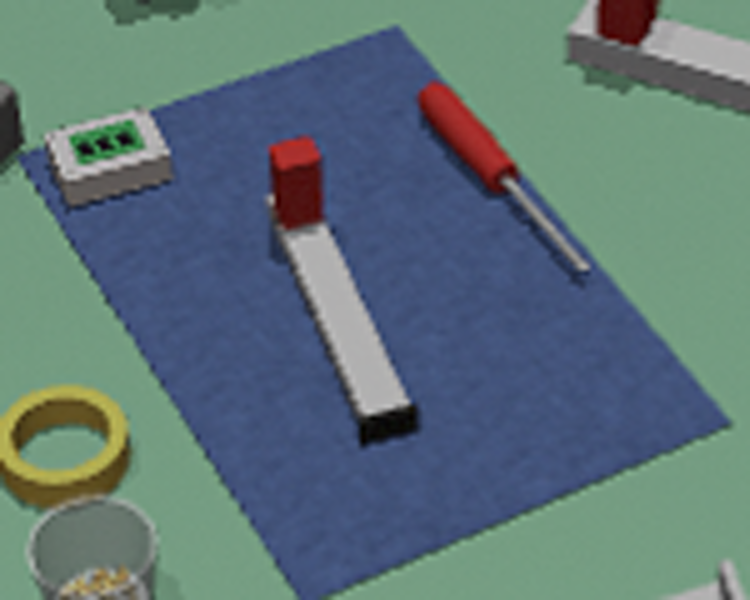

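```bash
python3 - <<'E'
from h import *
np.set_printoptions(precision=4,suppress=True)
def un(p,s,o): return (np.array(p,float)+.5)/s-.5+np.array(o)
def rep(name,P):
    print(name);print(P)
T4=onz("top",un([[505,82],[452,400],[36,342],[95,30]],4,(65,135)),.095); rep("tester top cam",T4)
S4=onz("scene",un([[327,97],[58,188],[240,547],[538,424]],3.7,(290,235)),.095); rep("tester scene cam",S4)
for P in (T4,S4):
    c=P.mean(0); print("c",c)
    for i in range(4): print(np.linalg.norm(P[(i+1)%4]-P[i]),np.degrees(np.arctan2(*(P[(i+1)%4]-P[i])[[1,0]])))
rep("ledge top",onz("top",un([[731,200],[706,370]],4,(65,135)),.008))
rep("mat",onz("top",un([[27,43],[736,45],[749,518],[22,510]],4.5,(275,140)),.002))
rep("mat sc",onz("scene",un([[398,27],[732,425],[305,602],[20,155]],5,(190,130)),.002))
# colour masks
for n in("top","scene"):
    im=cv2.imread(f"pics/{n}0.png");hsv=cv2.cvtColor(im,cv2.COLOR_BGR2HSV)
    red=(((hsv[...,0]<8)|(hsv[...,0]>172))&(hsv[...,1]>140)&(hsv[...,2]>60)).astype(np.uint8)
    k,l,st,ce=cv2.connectedComponentsWithStats(red)
    for i in range(1,k):
        if st[i,4]>30: print(n,"red",st[i],ce[i])
    g=((hsv[...,0]>55)&(hsv[...,0]<80)&(hsv[...,1]>150)).astype(np.uint8)
    k,l,st,ce=cv2.connectedComponentsWithStats(g)
    for i in range(1,k):
        if st[i,4]>20: print(n,"green",st[i],ce[i],onz(n,[ce[i]],.032))
# pusher top face, bar z=.02 : front corners, rear corners (top)
rep("bar top",onz("top",un([[181,177],[174,229],[520,283]],4.5,(275,140)),.020))
rep("bar scene front",onz("scene",un([[358,417],[416,402],[362,445],[418,430]],5,(190,130)),.020))
rep("handle top cam",onz("top",un([[481,213],[522,214],[515,268],[472,264]],4.5,(275,140)),.074))
rep("handle top sc",onz("scene",un([[271,152],[295,138],[322,147],[299,162]],5,(190,130)),.074))
rep("module top",onz("top",un([[560,228],[664,234],[660,310],[555,303]],4,(65,135)),.032))
rep("module sc",onz("scene",un([[90,93],[152,66],[200,133],[140,160]],3.7,(290,235)),.032))
E
```

```text
tester top cam
[[0.6221 0.1385 0.095 ]
 [0.426  0.1632 0.095 ]
 [0.4588 0.4196 0.095 ]
 [0.6538 0.3964 0.095 ]]
tester scene cam
[[0.4292 0.167  0.095 ]
 [0.6233 0.1425 0.095 ]
 [0.6566 0.3979 0.095 ]
 [0.462  0.4221 0.095 ]]
c [0.5402 0.2794 0.095 ]
0.1976442723808343 172.80623873392696
0.2584373972412189 82.69043065815912
0.19636587881602943 -6.766748993102118
0.25990144107896906 -97.02589009504243
c [0.5428 0.2824 0.095 ]
0.1956782135365188 -7.183256020788593
0.2575798279312772 82.58015342116967
0.1961198906701509 172.9333054744792
0.2571794024694129 -97.32190567097894
ledge top
[[0.5639 0.0076 0.008 ]
 [0.4508 0.0216 0.008 ]]
mat
[[ 0.6623 -0.0794  0.002 ]
 [ 0.6627 -0.4995  0.002 ]
 [ 0.3846 -0.4976  0.002 ]
 [ 0.3846 -0.0798  0.002 ]]
mat sc
[[ 0.3829 -0.5003  0.002 ]
 [ 0.3835 -0.0801  0.002 ]
 [ 0.6606 -0.0825  0.002 ]
 [ 0.6599 -0.5018  0.002 ]]
top red [379 187  11  14 110] [384.1455 193.1818]
top red [371 242  38   9 317] [389.5962 246.1514]
top red [403 298  20  19 243] [412.6667 307.0658]
top green [421 158  10  15  79] [425.6962 165.2278] [[ 0.6135 -0.4556  0.032 ]]
top
[... 286 characters left out ...]
51] [248.8278 165.8079]
bar top
[[ 0.5781 -0.1707  0.02  ]
 [ 0.5475 -0.1667  0.02  ]
 [ 0.5174 -0.3655  0.02  ]]
bar scene front
[[ 0.5794 -0.1759  0.02  ]
 [ 0.5446 -0.1702  0.02  ]
 [ 0.5872 -0.1556  0.02  ]
 [ 0.5538 -0.1504  0.02  ]]
handle top cam
[[ 0.5491 -0.3323  0.074 ]
 [ 0.5487 -0.3546  0.074 ]
 [ 0.5188 -0.3502  0.074 ]
 [ 0.5209 -0.3269  0.074 ]]
handle top sc
[[ 0.5475 -0.3504  0.074 ]
 [ 0.5291 -0.3549  0.074 ]
 [ 0.5183 -0.3396  0.074 ]
 [ 0.5366 -0.334   0.074 ]]
module top
[[0.5407 0.1156 0.032 ]
 [0.5373 0.0478 0.032 ]
 [0.4878 0.049  0.032 ]
 [0.4918 0.1172 0.032 ]]
module sc
[[0.5387 0.0484 0.032 ]
 [0.4871 0.0492 0.032 ]
 [0.4895 0.1152 0.032 ]
 [0.5384 0.1143 0.032 ]]
```

```bash
cat >> h.py <<'E'
def R(adeg):
    a=np.radians(adeg);y=np.array([np.cos(a),np.sin(a),0]);z=np.array([0,0,-1.]);return np.c_[np.cross(y,z),y,z]
YT=82.85
D=np.array([np.cos(np.radians(YT)),np.sin(np.radians(YT)),0])
L=np.array([-D[1],D[0],0])
O=np.array([.5304,.1926,0])
def P(x,y,z): return O+D*x+L*y+np.array([0,0,z])
def st(m=""):
    print(m,"t%.2f"%arm.current_t(),np.round(arm.current_ee_pos(),4),np.round(arm.current_force(),2),"w%.4f"%arm.current_width())
E
python3 - <<'E'
from h import *
A=81.2
st()
arm.move_to([.5337,-.343,.13],R(A)); st("above"); print(arm.current_joint_positions())
save(arm.snapshot("top"),"t1.png",(275,120,455,260),4);save(arm.snapshot("scene"),"s1.png",(190,100,350,250),4)
for p,a in((P(-.375,0,.1),YT),(P(-.375,0,.0412),YT),(P(-.08,0,.0412),YT)): print(arm.solve_ik(p,R(a)))
E
```

```text
t0.10 [0.2761 0.5604 0.2134] [-0.34  0.75 -0.51] w0.0911
above t3.39 [ 0.5341 -0.3424  0.1301] [0.17 0.4  0.75] w0.0911
[-3.80598332e+01  3.39068292e+01  8.10710458e+01  5.15371440e-03
  6.50197823e+01 -1.19307550e+02]
[-2.69904842e+01  2.82387953e+01  9.97965654e+01 -2.54444375e-14
  5.19646393e+01 -1.09840484e+02]
[-2.69904842e+01  3.37395780e+01  1.02451259e+02 -2.54444375e-14
  4.38091628e+01 -1.09840484e+02]
[ 5.84855264e+00  3.45848850e+01  1.00081108e+02 -2.54444375e-14
  4.53340070e+01 -7.70014474e+01]
```

View pics/s1.png

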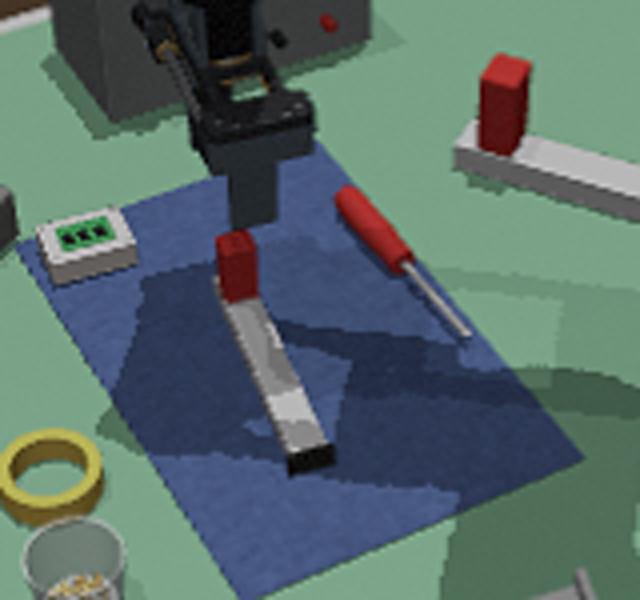

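View pics/t1.png

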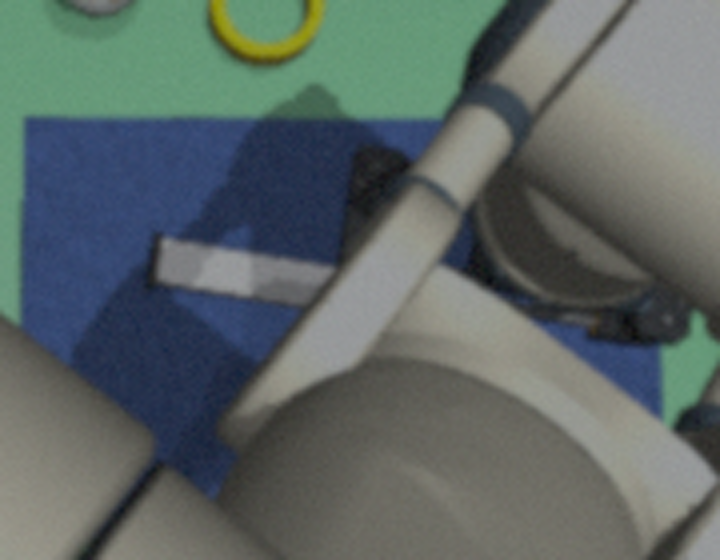

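The gripper is centred over the handle. In the scene crop the finger is at (250,200) and the handle top at (235,240). Descending to grip.

```bash
python3 - <<'E'
from h import *
p=np.array([.5337,-.343,.0337])
arm.move_l(p,feed=.1); st("down")
arm.grip(0.0); st("grip")
arm.move_l(p+[0,0,.05],feed=.1); st("up")
save(arm.snapshot("scene"),"s2.png",(190,100,350,250),4)
print([np.round(arm.current_force(),2) for _ in range(3)],np.round(arm.current_torque(),3))
E
```

```text
down t4.61 [ 0.534  -0.3433  0.0343] [-0.28  0.5   0.03] w0.0912
grip t5.64 [ 0.5337 -0.343   0.0337] [ 0.91  0.14 -0.08] w0.0239
up t6.29 [ 0.5335 -0.3429  0.0834] [-0.48 -0.02 -1.85] w0.0239
[array([ 0.59, -0.2 , -1.78]), array([ 0.59, -0.2 , -1.78]), array([ 0.59, -0.2 , -1.78])] [-0.087  0.011  0.016]
```

View pics/s2.png

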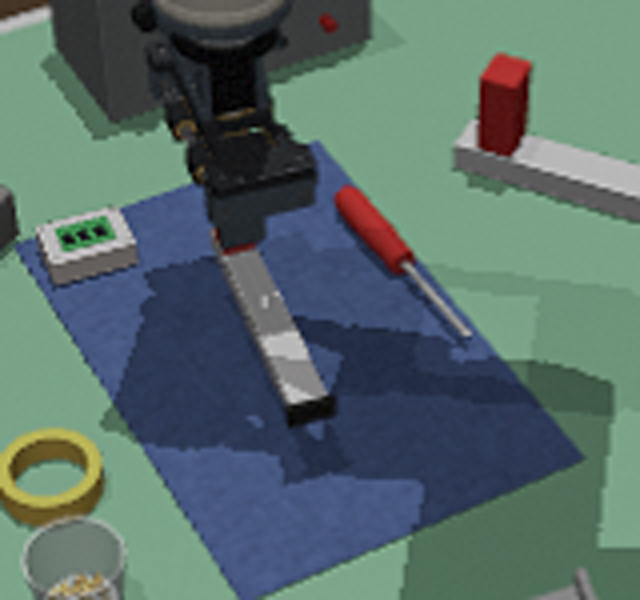

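The pusher is gripped and level. Its width reads 23.9 mm, and it is clear of the mat. Carrying it to the ledge now.

```bash
python3 - <<'E'
from h import *
arm.move_to(P(-.385,0,.0834),R(YT)); st("pre")
arm.move_l(P(-.385,0,.0422),feed=.1); st("low")
im=arm.snapshot("scene");save(im,"s3.png",(190,170,390,320),4);save(arm.snapshot("top"),"t3.png",(170,140,350,260),4)
for x in (-.385,-.365,-.35): print(proj("scene",P(x+.18,0,.0285)))
E
```

```text
pre t7.03 [ 0.4826 -0.1892  0.0832] [ 0.18 -0.63 -1.81] w0.0237
low t7.59 [ 0.4826 -0.1898  0.0422] [-0.51 -0.81 -2.1 ] w0.0239
[[313.2231603  240.47940352]]
[[316.24830873 245.82769845]]
[[318.55352578 249.90349684]]
```

View pics/s3.png

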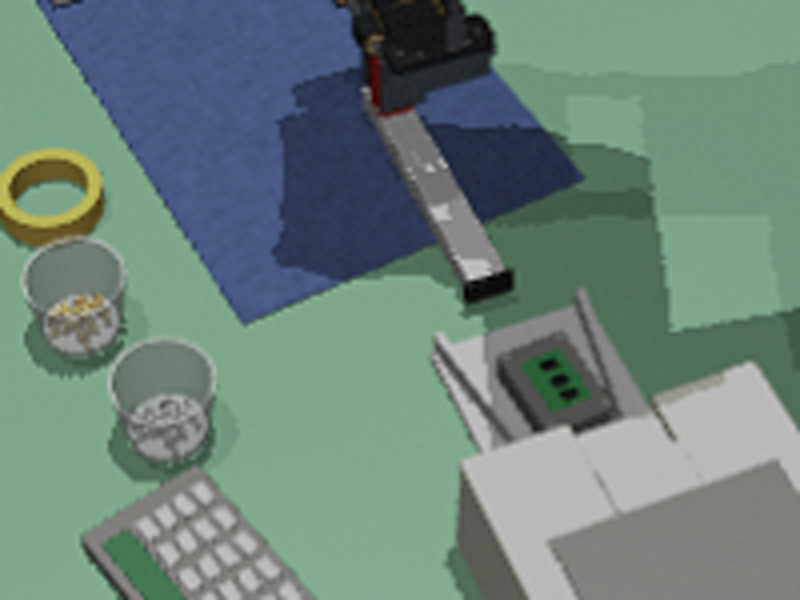

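View pics/t3.png

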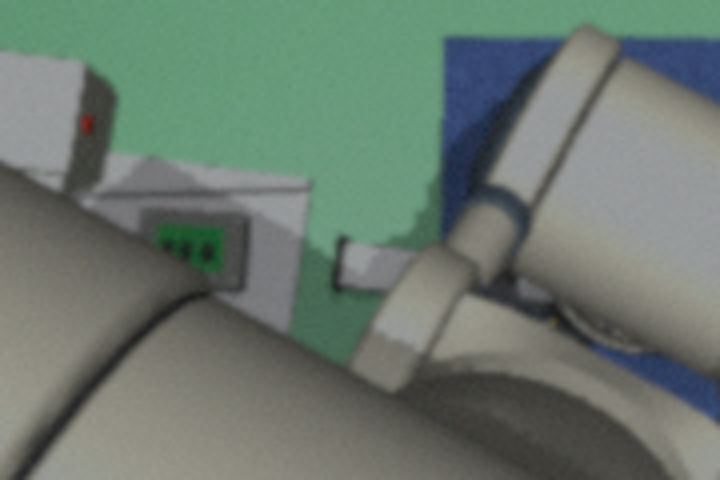

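The pusher face is in line with the module. In the scene crop the face is at (488,285) and the module at (555,378), and the predicted face position matches to about 1 px. I'll push in small steps with force monitoring.

```bash
python3 - <<'E'
from h import *
arm.move_l(P(-.35,0,.0422),feed=.08)
F=[]
for _ in range(5): arm.sleep(.05);F.append(arm.current_force())
F0=np.mean(F,0);np.save("F0.npy",F0);print("F0",F0)
x=-.35;out=[]
while x<-.205:
    x+=.004
    arm.move_l(P(x,0,.0422),feed=.05)
    f=arm.current_force()-F0
    out.append("%.0f:%.1f/%.1f/%.1f"%(x*1e3,-f@D,f@L,f[2]))
    if -f@D>8: print("STOP");break
print(" ".join(out));st()
save(arm.snapshot("scene"),"s4.png",(250,190,420,330),4.5)
E
```

```text
F0 [ 0.09463382 -0.14767288 -2.06688499]
-346:-0.4/0.1/0.7 -342:0.3/-0.2/0.8 -338:-0.4/1.2/-0.1 -334:-0.2/-0.0/-0.2 -330:0.2/0.4/0.1 -326:0.1/-0.0/-0.9 -322:0.5/-0.5/-0.2 -318:-0.2/-0.1/0.7 -314:0.7/0.4/-0.3 -310:-1.1/-0.4/-0.6 -306:-0.3/0.9/-0.6 -302:0.1/-0.2/-0.1 -298:-0.5/0.1/0.8 -294:0.4/-0.6/0.1 -290:-0.0/-0.0/0.1 -286:-0.0/0.1/0.3 -282:0.5/0.5/-0.1 -278:-0.2/-0.3/-0.2 -274:-0.1/0.2/-0.4 -270:-0.4/1.1/0.1 -266:0.2/1.0/-0.3 -262:0.0/-0.3/0.2 -258:-1.2/0.6/-0.3 -254:0.1/-0.7/-0.0 -250:0.0/-0.5/-0.5 -246:1.4/0.4/-0.7 -242:0.7/0.9/0.2 -238:2.1/0.3/-0.1 -234:-0.1/0.3/-0.1 -230:1.5/1.2/0.0 -226:1.2/0.3/0.3 -222:0.6/0.6/-0.0 -218:0.6/0.1/-0.2 -214:-0.4/-0.5/0.1 -210:0.1/0.9/1.0 -206:0.0/0.9/0.4 -202:-0.0/0.9/0.2
 t17.77 [ 0.5053 -0.0077  0.0422] [-0.83 -0.03 -1.88] w0.0235
```

View pics/s4.png

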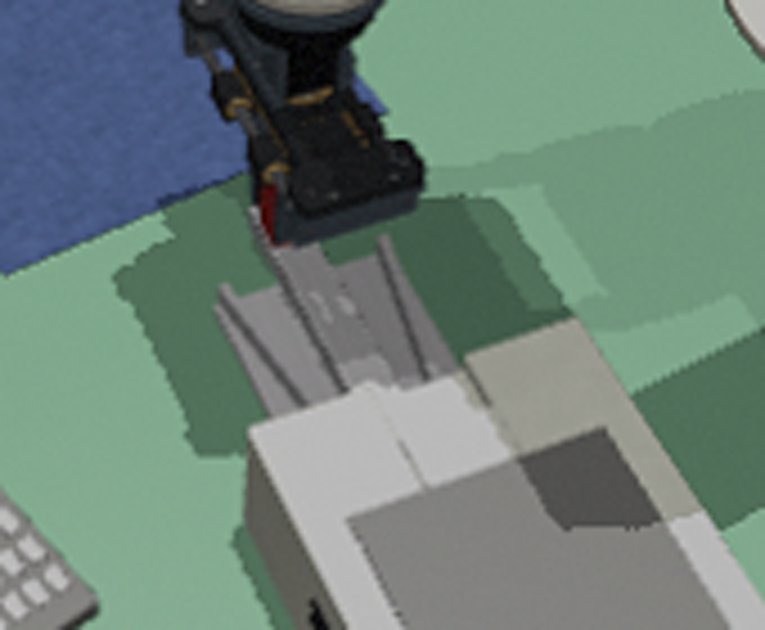

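The module has gone in under the flap and is out of sight, with the bar centred between the rails. I'll keep going and feel for the stop.

```bash
python3 - <<'E'
from h import *
F0=np.load("F0.npy")
def rd(n=1):
    v=[]
    for i in range(n):
        if i: arm.sleep(.02)
        v.append(-(arm.current_force()-F0)@D)
    return np.mean(v)
x=-.202;out=[];z=.0422
while x<-.14:
    x+=.004;arm.move_l(P(x,0,z),feed=.05);f=rd();out.append("%.0f:%.1f"%(x*1e3,f))
    if f>9: print("STOP?");break
else:
    while x<-.07:
        x+=.002;arm.move_l(P(x,0,z),feed=.04);f=rd();out.append("%.0f:%.1f"%(x*1e3,f))
        if f>4.5:
            f=rd(4);out.append("avg%.1f"%f)
            if f>4: break
    while x<-.07 and f<14:
        x+=.001 if f<11 else .0005
        arm.move_l(P(x,0,z),feed=.02);f=rd(4);out.append("%.1f:%.1f"%(x*1e3,f))
    arm.sleep(.2);
    for _ in range(4): out.append("hold%.1f"%rd(4))
print(" ".join(out));st()
save(arm.snapshot("scene"),"s5.png",(250,190,420,330),4.5)
E
```

```text
-198:-0.8 -194:-0.6 -190:-0.4 -186:-0.6 -182:0.5 -178:-0.2 -174:-0.8 -170:-0.0 -166:1.1 -162:0.2 -158:0.6 -154:0.1 -150:-0.5 -146:-0.7 -142:-0.4 -138:-1.3 -136:-0.8 -134:-0.3 -132:0.4 -130:0.5 -128:0.4 -126:-0.3 -124:0.1 -122:0.6 -120:1.4 -118:5.9 avg5.5 -117.0:9.0 -116.0:11.4 -115.5:14.9 hold14.7 hold14.4 hold14.7 hold14.4
 t25.68 [0.5159 0.077  0.0423] [ -2.45 -13.85  -0.22] w0.0235
```

View pics/s5.png

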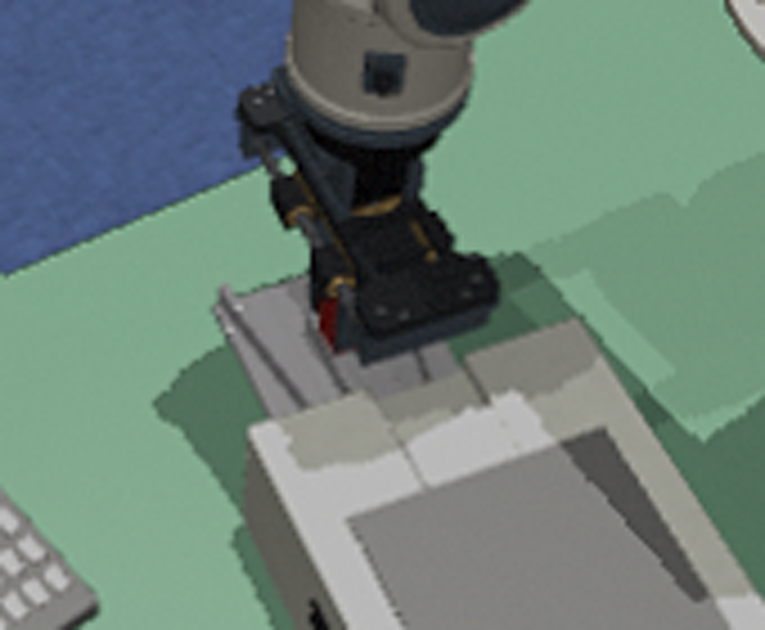

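Stop felt at handle x of about -119 mm, and force then rose about 2.5–3 N/mm. It held steady at 14.5 N. Withdrawing now and going back to the mat.

```bash
python3 - <<'E'
from h import *
F0=np.load("F0.npy")
arm.move_l(P(-.15,0,.0425),feed=.04); print("back35",np.round(arm.current_force()-F0,2))
arm.move_l(P(-.39,0,.0425),feed=.08); st("out")
save(arm.snapshot("scene"),"s6.png",(230,190,400,330),4.5)
arm.move_l(P(-.39,0,.0834),feed=.1)
arm.move_to([.5337,-.343,.0834],R(81.2)); st("over mat")
arm.move_l([.5337,-.343,.042],feed=.08)
arm.move_l([.5337,-.343,.0338],feed=.02);arm.sleep(.1); st("down")
save(arm.snapshot("scene"),"s7.png",(190,100,350,250),4)
E
```

```text
back35 [-0.1  -3.85 -1.35]
out t29.89 [ 0.4818 -0.1942  0.0425] [ 0.01  0.52 -2.18] w0.0241
over mat t31.18 [ 0.5331 -0.3429  0.0823] [-0.06  0.89 -2.66] w0.0241
down t32.50 [ 0.5337 -0.343   0.0338] [-0.09  0.19 -2.38] w0.0238
```

View pics/s6.png

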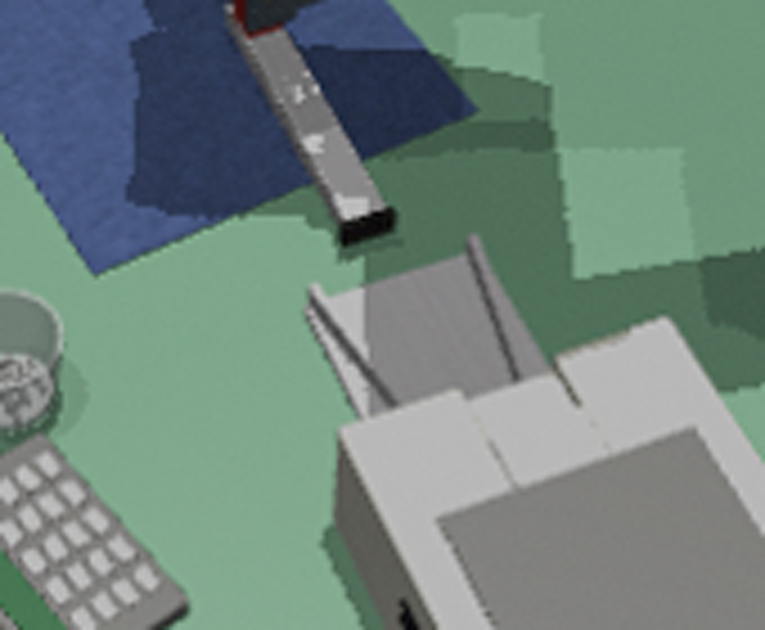

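View pics/s7.png

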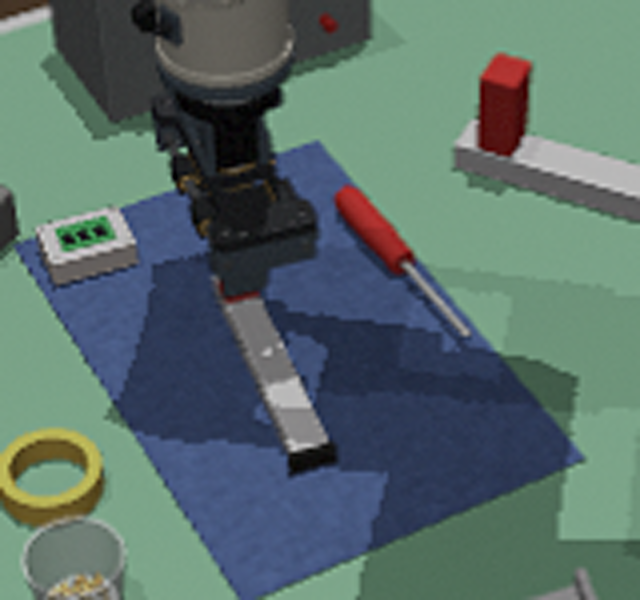

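```bash
python3 - <<'E'
from h import *
z=.0338
while z>.030:
    z-=.0004;arm.move_l([.5337,-.343,z],feed=.02);arm.sleep(.05)
    a=[];
    for _ in range(3): a.append(arm.current_force()[2]);arm.sleep(.02)
    print("%.4f %.2f"%(z,np.mean(a)))
    if np.mean(a)>-1: break
arm.grip(.091);st("open")
arm.move_l([.5337,-.343,.16],feed=.12)
arm.move_to([.45,.35,.30],R(82)); st("away")
save(arm.snapshot("top"),"t8.png",None,1.4);save(arm.snapshot("scene"),"s8.png",(190,100,390,250),4)
E
```

```text
0.0334 6.07
open t34.00 [ 0.5337 -0.343   0.0334] [ 0.5  -0.17  1.1 ] w0.0909
away t37.73 [0.4504 0.3494 0.2998] [-0.39  0.78 -0.1 ] w0.0909
```

View pics/t8.png

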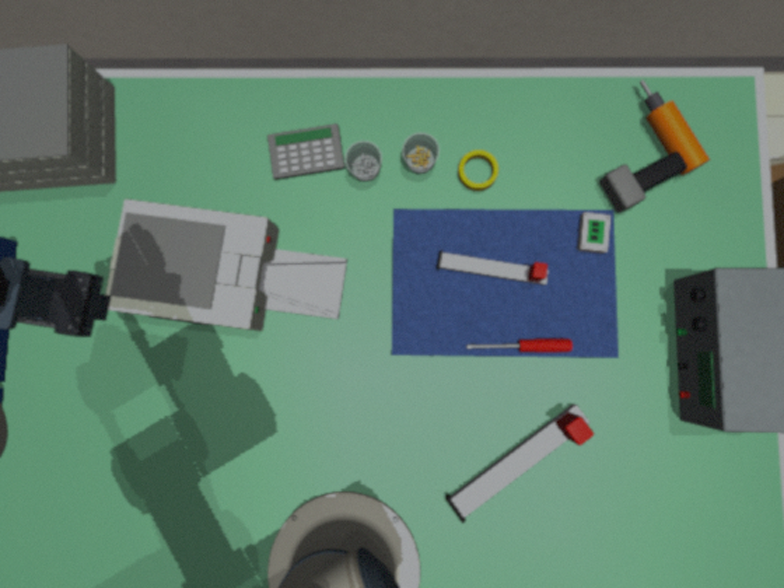

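View pics/s8.png

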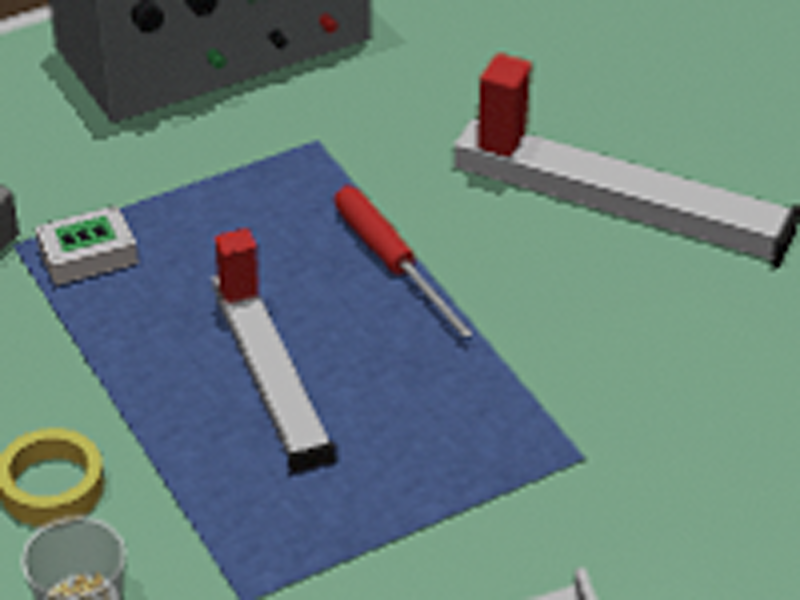

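The top picture shows the pusher flat on the mat, with its handle at (539,271) and well inside the edges. The ledge is empty and the bystanders are where they were. The arm is clear, so I'm signing off.

```bash
python3 - <<'E'
from h import *
arm.sleep(.3);arm.sign_off();print("ok")
E
```

```text
the job is handed in; nothing more can be done
ok
```

I carried out the whole job and handed it in at about 38 s, but I could not see the flap shut or the module inside the tester. No verdict was reported.

- **Pushing:** I gripped the smaller red-handled pusher and slid the module along the ledge and in under the flap. The push force stayed around 2 N or less until the stop. Only the pusher was meant to touch the module.
- **Pressing home:** I felt the stop with the module's front about 128 mm past the flap. From there the force rose about 2.5–3 N per mm, which fits the stop's spring. I held it at a steady 14.4–14.7 N for over 0.5 s. The highest single reading was about 15 N. The module's centre was then about 99 mm past the flap, worked out from the arm's position.
- **Drawing out:** About 35 mm into the withdrawal I read roughly 3.9 N pushing the pusher outwards, most likely the flap pressing on its end. Once the pusher was out, the force was back to zero.
- **Last pictures:** The pusher lies flat on the mat where it started, with its handle well inside the edges. The ledge is empty, the bystanders look unmoved by eye, and the arm is clear of everything.

**Checks that fell short or disagreed:**
- **Flap and module not seen:** the housing hides both from the cameras. That the flap is shut and the module stayed in comes only from positions and forces.
- **Cameras:** the two views disagreed by 3–4 mm on the tester and the pusher, so I used values averaged from both.
- **Laying down:** the pusher was not quite on the mat at the height I expected, so I lowered it another 0.4 mm. It touched down with a reading of about 6 N.

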